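# Back off a ratchet length stop to its marker

### The arm

A 7-joint arm with a two-finger parallel gripper is mounted at the origin on the work surface. World frame = base frame: x ahead of the robot, y to its left, z up, the work surface at z = 0. Lengths are in m, angles in rad, forces in N, time in s.
With the tool pointing down it reaches from about 0.4 to 0.875 m from the base axis. Payload 19.3 kg.
Tool frame: the origin (TCP) lies midway between the tips of the shut fingers; the grasp point (between the pads) lies 19 mm behind it; z points along the fingers, y is the direction in which the jaws open and shut (so a half turn about z gives the same grasp; the last joint's range is limited). The gripper opens to 85 mm and grips with 20 to 120 N. Pads are 22 mm wide; open, the fingers measure 114 mm over their backs; the gripper's body (76 mm by 85 mm) begins 54 mm behind the grasp point. The pads swing forward as they close: fully open they stand 13 mm farther back than shut.
Start: joints at [-1.258, 0.521, -0.036, 1.599, 0.021, 1.021, -0.113], TCP at [0.233, 0.58, 0.231] pointing down, gripper open.
Joint ranges: [-2.91, 2.91], [-0.3, 2.13], [-1.5, 1.42], [0.17, 2.43], [-1.26, 4.41], [0.16, 1.93], [-2.52, 2.52]. Speed limits (rad/s): [1.89, 1.89, 2.39, 2.39, 3.01, 3.01, 3.01].

### API

Orientations are given as [roll, pitch, yaw] about the fixed x, y, z axes, in that order (R = Rz(yaw) Ry(pitch) Rx(roll)).
In Python, from workcell import bot, eyes gives the robot as it stands. The module is installed in compiled form; this text tells all that it offers.
- The arm moves only by the shell command python3 -m jog 'ROWS' [FORCE]. ROWS is JSON, a list of rows, each an object with "delta_pos": the shift along the world's x, y, z in mm, a list of three; "spin": the turn about the world's z in rad; "claw": the closure, from 0 (fully open) to 1 (shut). In form: [{"delta_pos": [tx, ty, tz], "spin": spin, "claw": claw}, ...]. A call has 1 to 8 rows; each row is the pose to reach, as a shift and turn from the pose measured when the call began; what a row does not reach only later rows make up. A row lasts 1/10 s, in which the tool goes at most 50 mm and 8.59 degrees, less where a joint would pass 70% of its speed; a pose out of reach is approached as far as the arm can. A call with a gripper value outside its range is refused whole. The fingers move at their own pace and stop on an object; FORCE is the grip in N (left out, the last holds). Time passes only in rows, so rows that repeat a pose let the fingers close. It gives the time, the measured TCP pose, the force and the opening at its end, in the units of the state.
- bot.observe(): the state, without advancing time (a new reading comes with each control period).
- eyes.grab_frame(name): name is "side" or "top"; returns the picture (400x640x3 uint8, blue, green, red); there is no depth.
- eyes.camera_params(name): a dict with "fx", "fy", "cx", "cy" (pixels), "origin" and "attitude" of the camera in the world. Camera axes: x right, y up, looking along -z (the intrinsics and any distortion apply to the point x, -y, -z); pixel columns grow to the right and rows downward; lengths in m; the calibration is good to about 2 mm. A picture is of the moment at which its call begins. camera_params takes no time and is no camera call.
- bot.job_done(): hands the job in, once; it reports no verdict.
The state is a dict: "clock": time; "qpos": joint angles; "qd": joint speeds; "joint_efforts": joint torques, N m; "position": TCP position; "tool_rot": TCP orientation; "force": force on the tool from outside, world axes, zero at the start; "moment": the same for the moment, N m; "grip_width": finger opening in m.
Only numpy, scipy, OpenCV 4.12 (cv2) and the standard library are available. Lean on these libraries where they do the work, as an engineer would, in place of code of your own. Each camera call takes 0.05 s, during which the arm holds its last target. There are 200 camera calls.

### The job

The length stop on the boring bench is pulled back by a spring and held by a ratchet. Lift the stiff pawl clear of the toothed wheel by its springy handle, let the drum turn back until the stop bar's pointer comes to the tall forked marker, then put the pawl back fully home in that notch so that it holds the stop there, and let go. Never bend the handle far or force the pawl into the teeth, and leave the other things on the bench where they are.

Things in the scene. Friction and masses are not known exactly. Their poses are not given: they have to be found in the camera images.
- winch: the ratchet length stop: wooden base board 230 (x) by 320 (y) by 18 mm, fixed; origin at the centre of its underside, z up. 'Winch' axes below are its axes. A drum of 80 mm diameter lies along x, axle at y = 0, 105 mm up, between two grey plates; on the +y side a steel post 194 mm high holds the pawl's pivot. The stop bar lies along y at x = 45 mm, top 69 mm up; the markers stand at x = 100 mm.
- pawl_pivot (a point): pivot of the pawl, fixed in the winch frame at (-10, 80, 180) mm; the pawl turns about the winch x axis. From here the pawl runs 102 mm to winch -y, ending in the handle. The nose is 80 mm from the pivot and the grip's centre 195 mm.
- pawl (a joint): pawl angle, rad: 0 = nose fully home in a notch, reads within 0.02 then; grows as it is lifted; clear of the tooth tips above about 0.12; stop at 0.40. The hinge is stiff (1.1 N m of friction): the pawl stays where it is left, does not fall by its weight and must be pressed home. At the grip: 9 to 14 N lift it out under load, about 5 N move it down, 6 to 10 N held bring it fully home.
- handle_grip (a point): centre of the wooden grip at the free end of the pawl's handle: 14 mm thick (winch x) by 40 mm long (winch y) by 18 mm high, at (-10, -115, 182) mm in the winch frame when the pawl is home. Pinch it from above across its 14 mm, fingers either side in winch x; nothing stands within 90 mm beside it or less than 80 mm below it.
- handle (a joint): bend of the springy handle in rad, 0 = straight, + bent up (pulled), - bent down (pressed). It is a steel blade that bends at a point 95 mm from the grip centre, 5 N m/rad, so about 5.5 N at the grip for each 0.1 rad (10 mm): the grip's height therefore does not tell where the nose is. It is spoilt if bent more than 0.35 rad either way (about 18 N).
- drum (a joint): angle by which drum and toothed wheel have turned back since the start, rad; the top moves to winch +y. 12 teeth: a notch is 0.524 rad. With the pawl clear a spring (0.9 N m) turns it back slowly, 0.15 rad/s, 3.5 s a notch. To catch a notch, lower the pawl when the pointer has left the notch before by at least 6 mm: the nose lands on a sloping back and the next tooth stops on it. No winding up.
- wheel (a point): centre of the steel ratchet wheel on the drum, 116 mm over the tips, teeth 10 mm deep, 14 mm thick, in the plane winch x = -10 mm, on the axle. Steep tooth faces look to winch +y at the top, the sloping backs fall to winch -y.
- nose (a point): lowest point of the nose of the pawl, the steel dog that stands down from it into the teeth; rounded, 8 mm. More than 90 N between it and the wheel chips the teeth.
- pointer (a point): tip of the dark pointer on the front (winch +x) side of the stop bar, 62 mm above the bench. It moves to winch -y by 18.85 mm for each notch (36 mm per rad of the drum).
- marker: the tall forked marker on the front edge of the base board: steel, 10 by 12 by 58 mm high, two prongs on top; origin at the centre of its foot. It stands at one of three places, opposite the pointer's position one, two or three notches back from the start; the two other places hold low studs.
- stud_a: low round steel stud, 12 mm diameter, 16 mm high, beside the marker; of no use here.
- stud_b: low square steel stud, 11 by 11 by 14 mm, beside the marker; of no use here.
- offcut: bystander: small wood offcut 45 by 26 by 18 mm lying on the base board behind the post.
- glue: bystander: yellow glue bottle, 56 mm diameter, 150 mm high, to the left.
- screwdriver: bystander: screwdriver lying beyond the winch.
- wrench: bystander: wrench lying beyond the winch.
- hammer: bystander: hammer lying to the right.
- can: bystander: blue can, 74 mm diameter, 110 mm high, to the right.
- dowel_tray: bystander: open plywood tray 160 by 110 by 50 mm, to the left.

How it is judged:
By the outcome, as a careful person would: the job done as asked, in the order asked, and still so for the second after the job is handed in, with the robot touching nothing.
It also fails if it takes over 64 s, if anything falls off the work surface, if the arm or the gripper's body presses on something with over 40 N, if the wrist force passes 120 N, or if a joint passes its speed limit or range.

## Working session

There is one attempt and no reset: what is moved stays moved. The work goes in short steps, Python scripts to look and compute and a shell command to move; the robot and the scene stay as the last step left them, time stands still between calls to the robot, and variables do not carry over. Pictures are saved under pics/ and viewed, about 8 in all and at most 12, crops included, and the job is handed in when it is done.

```bash
mkdir -p pics; python3 - <<'E'
from workcell import bot, eyes
import cv2
print(bot.observe())
for n in("side","top"):
    cv2.imwrite(f"pics/{n}0.png",eyes.grab_frame(n)); print(n,eyes.camera_params(n))
E
```

```text
{'clock': 0.0, 'qpos': array([-1.258213  ,  0.5220114 , -0.03630637,  1.60001239,  0.0212113 ,
        1.0211016 , -0.11279616]), 'qd': array([-7.80040860e-06, -5.15121638e-05, -6.96220360e-04,  1.57293780e-03,
       -4.91892304e-04, -4.88378141e-04,  6.83696432e-04]), 'joint_efforts': array([-1.48407522e-03, -9.27104545e+01,  1.97970517e+00, -3.69918001e+01,
        1.79836352e-02,  8.22145696e-03, -6.32537376e-05]), 'position': array([0.23336112, 0.57943023, 0.23072603]), 'tool_rot': array([-3.14044970e+00,  1.02476666e-04,  2.75879101e+00]), 'force': array([ 0.43025102,  0.78035878, -0.22726708]), 'moment': array([ 0.01734069, -0.02116832, -0.01484845]), 'grip_width': 0.08538567558917204}
side {'fx': 416.83177492788803, 'fy': 416.83177492788803, 'cx': 323.85817622016236, 'cy': 196.11537303568147, 'origin': array([0.35210487, 0.78423795, 0.90795877]), 'attitude': array([ 8.05069552e-01,  8.14179204e-05, -2.87330463e+00])}
top {'fx': 466.9584953291504, 'fy': 466.9584953291504, 'cx': 319.93803365815194, 'cy': 199.54081509129637, 'origin': array([0.46355878, 0.01277767, 1.5399422 ]), 'attitude': array([ 0.08774883,  0.0033949 , -1.55338763])}
```

View pics/side0.png

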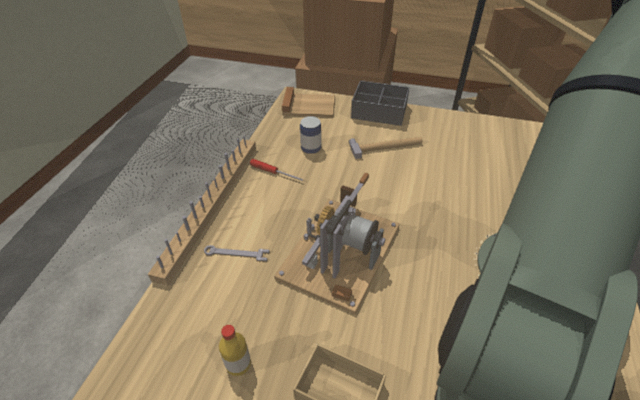

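View pics/top0.png

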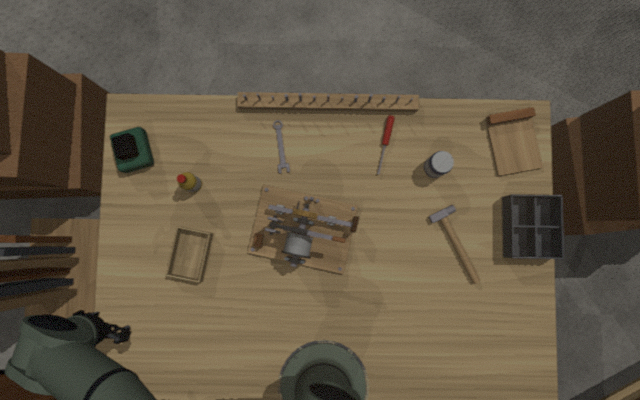

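The top view shows the winch base with corners at about (265,186), (359,209), (342,273) and (248,255), and the handle pointing right (world -y) with its end near (355,224). Next I'll take enlarged crops.

```bash
python3 - <<'E'
import cv2,numpy as np
t=cv2.imread("pics/top0.png")[175:285,235:370]; s=cv2.imread("pics/side0.png")[165:315,265:410]
def f(i,k):
    return cv2.convertScaleAbs(cv2.resize(i,None,fx=k,fy=k,interpolation=cv2.INTER_CUBIC),alpha=1.5,beta=15)
cv2.imwrite("pics/tc.png",f(t,5.9)); cv2.imwrite("pics/sc.png",f(s,4))
E
```

```text
(no output)
```

View pics/tc.png

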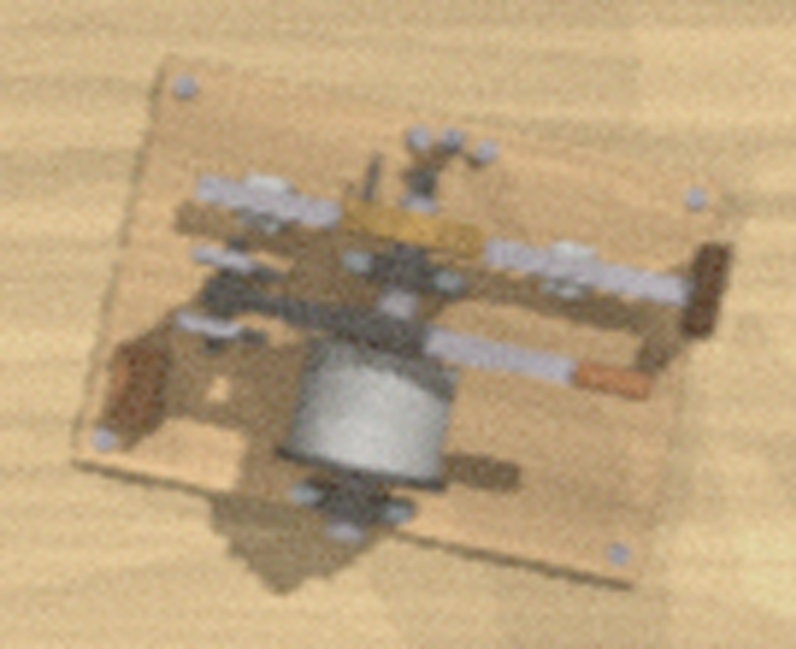

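View pics/sc.png

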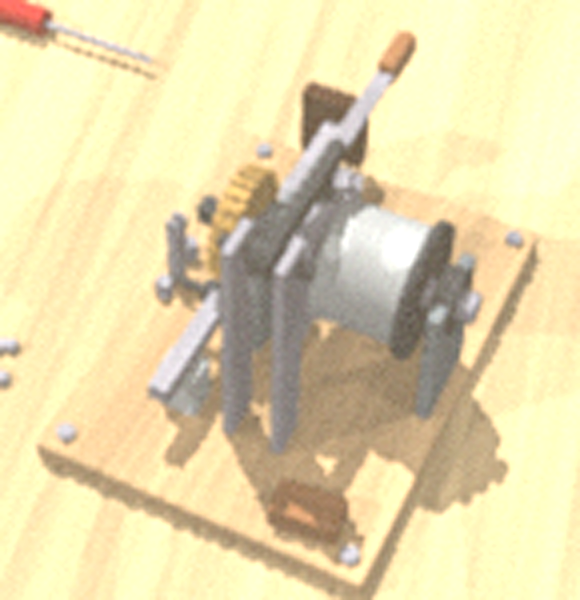

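The top crop shows base corners at (165,55), (740,205), (632,585) and (75,462), and the grip's centre at (612,380). The marker and studs are near (418..485,140). I'll fit the winch pose and project the marker hypotheses.

```bash
cat > h.py <<'E'
import numpy as np,cv2
from scipy.spatial.transform import Rotation as R
from scipy.optimize import least_squares
from workcell import bot,eyes
C={n:eyes.camera_params(n) for n in("side","top")}
def proj(n,P):
    c=C[n]; q=(np.atleast_2d(P)-c["origin"])@R.from_euler("xyz",c["attitude"]).as_matrix()
    return np.c_[c["cx"]+c["fx"]*q[:,0]/-q[:,2], c["cy"]-c["fy"]*q[:,1]/-q[:,2]]
def w2(p,P):
    P=np.atleast_2d(P)/1000.; c,s=np.cos(p[2]),np.sin(p[2])
    return np.c_[p[0]+c*P[:,0]-s*P[:,1],p[1]+s*P[:,0]+c*P[:,1],P[:,2]]
E
python3 - <<'E'
from h import *
tp=lambda a:(np.array(a)+.5)/5.9-.5+[235,175]
sp=lambda a:(np.array(a)+.5)/4-.5+[265,165]
W=[[115,160,18],[-115,-160,18],[-115,160,18],[-10,-115,191]]
U=tp([[165,55],[632,585],[75,462],[612,380]])
WS=[[-115,-160,18],[115,160,18],[-115,160,18],[-10,-115,185]]
S=sp([[537,240],[40,447],[365,585],[398,55]])
f=lambda p:np.r_[(proj("top",w2(p,W))-U).ravel(),(proj("side",w2(p,WS))-S).ravel()]
r=least_squares(f,[.55,.05,-.2],loss="soft_l1"); p=r.x; print(p,f(p).reshape(-1,2).round(1))
np.save("p.npy",p)
print("grip",w2(p,[-10,-115,182]),"pivot",w2(p,[-10,80,180]),"start",)
for y in (60,40,20,0,-20,-40,-60):
    for z in(18,34,76):
        P=w2(p,[100,y,z]); print(y,z,((proj("top",P)[0]-[235,175])*5.9).round(),((proj("side",P)[0]-[265,165])*4).round())
E
```

```text
[ 0.5007034   0.07620228 -0.19426255] [[-0.5  0.4]
 [ 1.4  0.4]
 [-0.9  0.3]
 [-0.3  0.1]
 [ 0.8 -1.7]
 [-1.3 -0.6]
 [-0.2  0.6]
 [-0.3 -0.4]]
grip [[ 0.46869155 -0.03470417  0.182     ]] pivot [[0.50633494 0.15662794 0.18      ]] start
60 18 [330. 118.] [130. 342.]
60 34 [328. 116.] [129. 327.]
60 76 [322. 108.] [126. 286.]
40 18 [365. 126.] [144. 321.]
40 34 [363. 123.] [143. 306.]
40 76 [359. 116.] [140. 265.]
20 18 [400. 133.] [158. 301.]
20 34 [399. 131.] [157. 286.]
20 76 [396. 124.] [155. 245.]
0 18 [435. 141.] [171. 282.]
0 34 [434. 138.] [171. 266.]
0 76 [432. 131.] [169. 225.]
-20 18 [470. 149.] [185. 262.]
-20 34 [470. 146.] [184. 247.]
-20 76 [469. 139.] [183. 206.]
-40 18 [506. 156.] [198. 244.]
-40 34 [506. 154.] [197. 228.]
-40 76 [505. 147.] [196. 187.]
-60 18 [541. 164.] [210. 225.]
-60 34 [541. 161.] [210. 210.]
-60 76 [542. 155.] [209. 169.]
```

The three spots sit at winch y of about +9.5, -10 and -28. The tall one in the side view fits y≈-9.5, the middle place, so the job is two notches. The pointer starts at about y=+28, which agrees. I'll move above the grip.

```bash
python3 -m jog '[{"delta_pos":[100,-150,45],"spin":-0.4,"claw":0},{"delta_pos":[100,-150,45],"spin":-0.4,"claw":0},{"delta_pos":[100,-150,45],"spin":-0.4,"claw":0},{"delta_pos":[190,-280,45],"spin":-0.8,"claw":0},{"delta_pos":[190,-280,45],"spin":-0.8,"claw":0},{"delta_pos":[190,-280,45],"spin":-0.8,"claw":0},{"delta_pos":[200,-330,45],"spin":-0.9,"claw":0},{"delta_pos":[210,-380,45],"spin":-1.0,"claw":0}]' 40
```

```text
clock: 0.9
position: [0.4323, 0.2386, 0.2753]
tool_rot: [-3.141, 0.0, 1.754]
force: [1.4, -0.4, -0.3]
grip_width: 0.0853
```

```bash
python3 -m jog '[{"delta_pos":[36,-273,0],"spin":-0.377,"claw":0},{"delta_pos":[36,-273,0],"spin":-0.377,"claw":0},{"delta_pos":[36,-273,0],"spin":-0.377,"claw":0},{"delta_pos":[36,-273,0],"spin":-0.377,"claw":0},{"delta_pos":[36,-273,0],"spin":-0.377,"claw":0},{"delta_pos":[36,-273,0],"spin":-0.377,"claw":0},{"delta_pos":[36,-273,-50],"spin":-0.377,"claw":0.3},{"delta_pos":[36,-273,-50],"spin":-0.377,"claw":0.3}]' 40
python3 - <<'E'
from h import *
p=np.load("p.npy")
i=eyes.grab_frame("side"); cv2.imwrite("pics/side1.png",i)
o=bot.observe(); print(o["clock"],o["position"],o["tool_rot"],o["grip_width"],o["force"])
g=w2(p,[-10,-115,182]); print(g,proj("side",g),proj("side",o["position"]))
c=i[120:290,270:420]
cv2.imwrite("pics/sc1.png",cv2.convertScaleAbs(cv2.resize(c,None,fx=3.5,fy=3.5,interpolation=cv2.INTER_CUBIC),alpha=1.4,beta=10))
E
```

```text
clock: 1.7
position: [0.4658, -0.0349, 0.2218]
tool_rot: [-3.134, 0.003, 1.376]
force: [-1.1, -0.1, 0.6]
grip_width: 0.0601
1.75 [ 0.46681521 -0.03450006  0.22414928] [-3.13615599e+00  1.95145768e-03  1.37671414e+00] 0.0597284064450083 [ 0.40857565  0.85957726 -0.26435635]
[[ 0.46869155 -0.03470417  0.182     ]] [[363.73820394 178.83911352]] [[365.53652536 166.65237725]]
```

View pics/sc1.png

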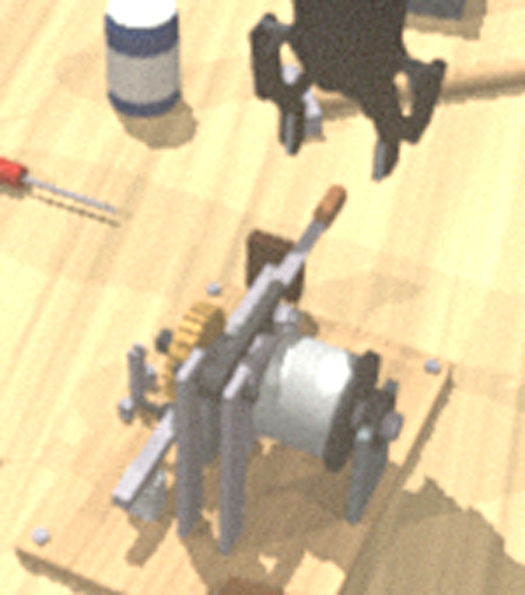

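The picture shows the finger tips at (292,150) and (382,178) in the crop, straddling the line of the grip at (331,205). This matches the projection to about 1 px, so I'll lower and grip.

```bash
python3 -m jog '[{"delta_pos":[1,0,-35],"spin":0,"claw":0.3},{"delta_pos":[1,0,-61],"spin":0,"claw":0.3},{"delta_pos":[1,0,-61],"spin":0,"claw":0.3},{"delta_pos":[1,0,-61],"spin":0,"claw":1},{"delta_pos":[1,0,-61],"spin":0,"claw":1},{"delta_pos":[1,0,-61],"spin":0,"claw":1},{"delta_pos":[1,0,-61],"spin":0,"claw":1},{"delta_pos":[1,0,-61],"spin":0,"claw":1}]' 60
python3 -c "
from h import *
o=bot.observe();print(o)"
```

```text
clock: 2.55
position: [0.4687, -0.0343, 0.1639]
tool_rot: [-3.138, 0.001, 1.377]
force: [4.6, 1.8, 3.4]
grip_width: 0.0131
{'clock': 2.55, 'qpos': array([-0.40136752,  0.41355255,  0.4488991 ,  2.07754276, -0.27015464,
        0.70947324,  0.02764805]), 'qd': array([ 0.0008393 ,  0.00553299, -0.00327587,  0.00250478, -0.00154678,
       -0.00375404,  0.00227632]), 'joint_efforts': array([  0.28425448, -63.31742764,   8.70319605, -23.59839141,
         0.76880716,   1.21416349,   0.19503888]), 'position': array([ 0.46865446, -0.03431218,  0.16389605]), 'tool_rot': array([-3.13807069e+00,  1.20137633e-03,  1.37665133e+00]), 'force': array([4.57159549, 1.78952631, 3.42521276]), 'moment': array([ 0.47092173, -0.96178079, -0.1910539 ]), 'grip_width': 0.013116772187027247}
```

```bash
cat >> h.py <<'E'
p=np.load("p.npy")
ys=np.arange(60,200,1.0)
def prof(n,im):
    # profile along stop bar top, averaged over its width
    s=0
    for x in (43,45,47):
        q=proj(n,w2(p,np.c_[np.full_like(ys,x),ys,np.full_like(ys,69)])).astype(np.float32)
        s=s+cv2.remap(cv2.cvtColor(im,cv2.COLOR_BGR2GRAY),q[None,:,0],q[None,:,1],cv2.INTER_CUBIC)[0].astype(float)
    return s/3
E
python3 -m jog '[{"delta_pos":[0,0,2],"spin":0,"claw":1},{"delta_pos":[0,0,4],"spin":0,"claw":1},{"delta_pos":[0,0,6],"spin":0,"claw":1},{"delta_pos":[0,0,8],"spin":0,"claw":1},{"delta_pos":[0,0,10],"spin":0,"claw":1},{"delta_pos":[0,0,12],"spin":0,"claw":1},{"delta_pos":[0,0,12],"spin":0,"claw":1}]'
python3 - <<'E'
from h import *
for n in C:
    a=prof(n,cv2.imread(f"pics/{n}0.png")); print(n,a[::4].round().astype(int))
E
```

```text
clock: 3.25
position: [0.4687, -0.0336, 0.1758]
tool_rot: [-3.138, 0.001, 1.377]
force: [6.2, 5.3, -11.9]
grip_width: 0.0128
side [144 142 143 143 146 142 148 146 143 146 147 145 146 144 145 103  93 128
 141 139 139 140 141 141 139 141 142 141 141 143 142 145 120  93  95]
top [100 103 105 105 102 102 101 101 103 105 103 101 102 106 103 102 107 101
 103 105 106 104  98  88 100 106 107 105 106 106 107 105 106 105 108]
```

```bash
python3 -m jog '[{"delta_pos":[0,0,2],"spin":0,"claw":1},{"delta_pos":[0,0,4],"spin":0,"claw":1},{"delta_pos":[0,0,6],"spin":0,"claw":1},{"delta_pos":[0,0,6],"spin":0,"claw":1}]'
python3 - <<'E'
from h import *
o=bot.observe();print(o["force"],o["moment"])
for n in C:
    i=cv2.imread(f"pics/{n}0.png").astype(float); d=np.clip(128+2*(i[...,0]-i[...,2]),0,255).astype(np.uint8)
    a=prof(n,cv2.merge([d]*3)); print(n,a[::4].round().astype(int))
E
```

```text
clock: 3.65
position: [0.4687, -0.0327, 0.1816]
tool_rot: [-3.137, 0.0, 1.378]
force: [7.3, 6.3, -15.1]
grip_width: 0.013
[  7.31428535   6.33130058 -15.13082072] [ 0.89737415 -1.4731527  -0.34625221]
side [127 129 129 126 130 127 128 124 126 125 127 124 125 122 128 122 103  25
   2   3   5   5   7   3   2   5   2   3   4   4   1   2  22  52  47]
top [127 126 127 125 122 123 125 124 123 124 124 126 126 130 114  57  34  29
  35  34  35  31  42  55  47  40  42  40  39  40  38  43  39  41  40]
```

```bash
cat >> h.py <<'E'
def edge(n,i):
    i=i.astype(float); d=np.clip(128+2*(i[...,0]-i[...,2]),0,255).astype(np.uint8)
    a=prof(n,cv2.merge([d]*3)); k=np.argmax(a<75); return round(float(ys[k-1]+(a[k-1]-75)/(a[k-1]-a[k])),1)
def st():
    r=[]
    for n in C: r.append(edge(n,eyes.grab_frame(n)))
    o=bot.observe(); print("t",round(o["clock"],2),"edge",r,"z",o["position"][2].round(4),"F",o["force"].round(1),"w",round(o["grip_width"],4))
E
python3 -m jog '[{"delta_pos":[0,0,2],"spin":0,"claw":1},{"delta_pos":[0,0,4],"spin":0,"claw":1},{"delta_pos":[0,0,4],"spin":0,"claw":1}]'
python3 -c "
from h import *
print([edge(n,cv2.imread(f'pics/{n}0.png')) for n in C]); st()"
```

```text
clock: 3.95
position: [0.4688, -0.0322, 0.1853]
tool_rot: [-3.137, 0.0, 1.379]
force: [7.4, 4.6, -15.8]
grip_width: 0.0128
[125.6, 118.8]
t 4.05 edge [126.0, 118.7] z 0.1852 F [  6.7   3.5 -15. ] w 0.0128
```

```bash
python3 -m jog '[{"delta_pos":[0,0,3],"spin":0,"claw":1},{"delta_pos":[0,0,6],"spin":0,"claw":1},{"delta_pos":[0,0,8],"spin":0,"claw":1}]'
python3 - <<'E'
from h import *
st(); i=eyes.grab_frame("side"); cv2.imwrite("pics/side2.png",i)
c=i[120:270,290:420]
cv2.imwrite("pics/sc2.png",cv2.convertScaleAbs(cv2.resize(c,None,fx=4,fy=4,interpolation=cv2.INTER_CUBIC),alpha=1.4,beta=10))
E
```

```text
clock: 4.35
position: [0.4688, -0.0316, 0.1929]
tool_rot: [-3.137, 0.0, 1.379]
force: [7.1, 0.7, -7.6]
grip_width: 0.0124
t 4.45 edge [126.2, 118.9] z 0.1935 F [4.1 1.7 0.8] w 0.0128
```

View pics/sc2.png

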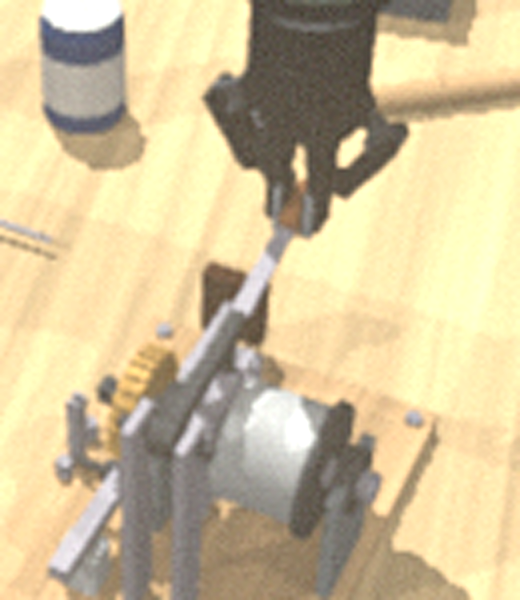

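The grip is still held at (295,208), and the force fell off, so the pawl has come out at about 0.15 rad. I'll raise it a little for margin and track the bar.

```bash
python3 -m jog '[{"delta_pos":[0,0,4],"spin":0,"claw":1},{"delta_pos":[0,0,8],"spin":0,"claw":1},{"delta_pos":[0,0,12],"spin":0,"claw":1},{"delta_pos":[0,0,12],"spin":0,"claw":1},{"delta_pos":[0,0,12],"spin":0,"claw":1}]'
python3 -c "
from h import *
st()"
```

```text
clock: 5.0
position: [0.4694, -0.0302, 0.2053]
tool_rot: [-3.138, -0.002, 1.38]
force: [7.4, 13.3, -9.7]
grip_width: 0.0128
t 5.1 edge [123.1, 115.7] z 0.2053 F [ 7.9 13.7 -9.9] w 0.0129
```

```bash
H='x'; python3 -m jog '[{"delta_pos":[1,3,0],"spin":0,"claw":1},{"delta_pos":[1,3,0],"spin":0,"claw":1},{"delta_pos":[1,3,0],"spin":0,"claw":1},{"delta_pos":[1,3,0],"spin":0,"claw":1},{"delta_pos":[1,3,0],"spin":0,"claw":1},{"delta_pos":[1,3,0],"spin":0,"claw":1},{"delta_pos":[1,3,0],"spin":0,"claw":1},{"delta_pos":[1,3,0],"spin":0,"claw":1}]'
python3 -c "
from h import *
st()"
python3 -m jog '[{"delta_pos":[0,0,0],"spin":0,"claw":1},{"delta_pos":[0,0,0],"spin":0,"claw":1},{"delta_pos":[0,0,0],"spin":0,"claw":1},{"delta_pos":[0,0,0],"spin":0,"claw":1},{"delta_pos":[0,0,0],"spin":0,"claw":1},{"delta_pos":[0,0,0],"spin":0,"claw":1},{"delta_pos":[0,0,0],"spin":0,"claw":1},{"delta_pos":[0,0,0],"spin":0,"claw":1}]'
python3 -c "
from h import *
st()"
```

```text
clock: 5.9
position: [0.4696, -0.0298, 0.2052]
tool_rot: [-3.137, 0.001, 1.378]
force: [-0.3, -16.0, -1.6]
grip_width: 0.013
t 6.0 edge [119.9, 110.8] z 0.2052 F [ -0.8 -16.6  -0.9] w 0.0125
clock: 6.8
position: [0.4695, -0.03, 0.2052]
tool_rot: [-3.137, 0.001, 1.378]
force: [2.0, -4.5, -4.9]
grip_width: 0.0129
t 6.9 edge [118.0, 106.3] z 0.2052 F [ 2.6 -3.7 -5.5] w 0.0127
```

```bash
python3 -m jog '[{"delta_pos":[0,0,0],"spin":0,"claw":1},{"delta_pos":[0,0,0],"spin":0,"claw":1},{"delta_pos":[0,0,0],"spin":0,"claw":1},{"delta_pos":[0,0,0],"spin":0,"claw":1},{"delta_pos":[0,0,0],"spin":0,"claw":1},{"delta_pos":[0,0,0],"spin":0,"claw":1},{"delta_pos":[0,0,0],"spin":0,"claw":1},{"delta_pos":[0,0,0],"spin":0,"claw":1}]'
python3 -m jog '[{"delta_pos":[0,0,0],"spin":0,"claw":1},{"delta_pos":[0,0,0],"spin":0,"claw":1},{"delta_pos":[0,0,0],"spin":0,"claw":1},{"delta_pos":[0,0,0],"spin":0,"claw":1},{"delta_pos":[0,0,0],"spin":0,"claw":1},{"delta_pos":[0,0,0],"spin":0,"claw":1},{"delta_pos":[0,0,0],"spin":0,"claw":1},{"delta_pos":[0,0,0],"spin":0,"claw":1}]'
python3 - <<'E'
from h import *
st(); i=eyes.grab_frame("top")
cv2.imwrite("pics/tc3.png",cv2.convertScaleAbs(cv2.resize(i[175:285,235:370],None,fx=5.9,fy=5.9,interpolation=cv2.INTER_CUBIC),alpha=1.5,beta=15))
E
```

```text
clock: 7.7
position: [0.4695, -0.03, 0.2052]
tool_rot: [-3.137, 0.001, 1.378]
force: [3.5, -2.7, -4.7]
grip_width: 0.0128
clock: 8.5
position: [0.4695, -0.03, 0.2052]
tool_rot: [-3.137, 0.002, 1.378]
force: [2.4, -3.5, -4.8]
grip_width: 0.0127
t 8.6 edge [118.1, 97.8] z 0.2052 F [ 2.9 -2.5 -4.6] w 0.0129
```

View pics/tc3.png

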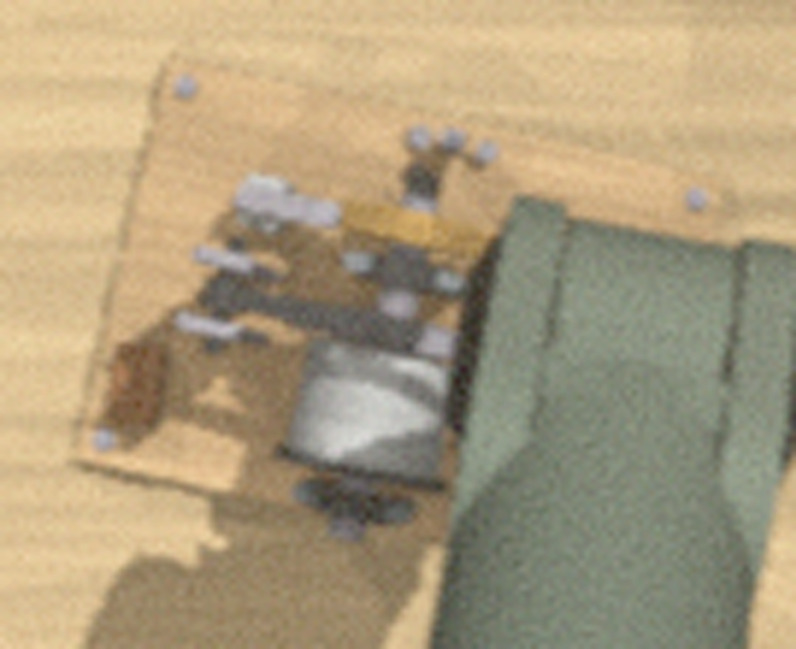

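Image: the bar's left end is at x≈240 in the crop (a shift of 21 mm). Marker and studs are still at (418..485,140). I'll begin lowering shortly.

```bash
python3 -m jog '[{"delta_pos":[0,0,0],"spin":0,"claw":1},{"delta_pos":[0,0,0],"spin":0,"claw":1},{"delta_pos":[0,0,0],"spin":0,"claw":1},{"delta_pos":[0,0,-6],"spin":0,"claw":1},{"delta_pos":[0,-1,-12],"spin":0,"claw":1},{"delta_pos":[0,-2,-18],"spin":0,"claw":1},{"delta_pos":[-1,-3,-24],"spin":0,"claw":1},{"delta_pos":[-1,-3,-30],"spin":0,"claw":1}]'
python3 -c "
from h import *
st()"
```

```text
clock: 9.45
position: [0.469, -0.0335, 0.1755]
tool_rot: [-3.138, 0.001, 1.377]
force: [-0.6, -8.4, 9.9]
grip_width: 0.0127
t 9.55 edge [118.1, 95.3] z 0.1752 F [ 1.6 -7.5  6.9] w 0.0128
```

```bash
python3 -m jog '[{"delta_pos":[0,0,-3],"spin":0,"claw":1},{"delta_pos":[0,0,-6],"spin":0,"claw":1},{"delta_pos":[0,0,-8],"spin":0,"claw":1},{"delta_pos":[0,0,-8],"spin":0,"claw":1}]'
python3 -c "
from h import *
st()"
```

```text
clock: 9.95
position: [0.469, -0.0339, 0.1675]
tool_rot: [-3.138, 0.001, 1.376]
force: [-0.4, -6.3, 9.2]
grip_width: 0.0127
t 10.05 edge [118.2, 95.4] z 0.1676 F [-0.5 -6.3  6.9] w 0.0125
```

```bash
python3 -m jog '[{"delta_pos":[0,0,-2],"spin":0,"claw":1},{"delta_pos":[0,0,-4],"spin":0,"claw":1},{"delta_pos":[0,0,-6],"spin":0,"claw":1},{"delta_pos":[0,0,-6],"spin":0,"claw":1}]'
python3 -c "
from h import *
st()"
```

```text
clock: 10.45
position: [0.4691, -0.034, 0.1618]
tool_rot: [-3.138, 0.001, 1.376]
force: [-2.4, -4.9, 9.7]
grip_width: 0.0128
t 10.55 edge [118.0, 95.5] z 0.1619 F [-2.  -4.6  8.8] w 0.0128
```

```bash
python3 -m jog '[{"delta_pos":[0,0,-2],"spin":0,"claw":1},{"delta_pos":[0,0,-3],"spin":0,"claw":1},{"delta_pos":[0,0,-3],"spin":0,"claw":1},{"delta_pos":[0,0,-3],"spin":0,"claw":1},{"delta_pos":[0,0,-3],"spin":0,"claw":1},{"delta_pos":[0,0,-3],"spin":0,"claw":1}]'
python3 -c "
from h import *
st()"
python3 -m jog '[{"delta_pos":[0,0,0],"spin":0,"claw":1},{"delta_pos":[0,0,0],"spin":0,"claw":1},{"delta_pos":[0,0,0],"spin":0,"claw":1},{"delta_pos":[0,0,0],"spin":0,"claw":1},{"delta_pos":[0,0,0],"spin":0,"claw":1},{"delta_pos":[0,0,0],"spin":0,"claw":1},{"delta_pos":[0,0,0],"spin":0,"claw":1},{"delta_pos":[0,0,0],"spin":0,"claw":1}]'
python3 -c "
from h import *
st()"
```

```text
clock: 11.15
position: [0.4691, -0.0341, 0.1593]
tool_rot: [-3.139, 0.0, 1.375]
force: [-2.9, -3.5, 8.8]
grip_width: 0.013
t 11.25 edge [117.8, 95.8] z 0.1593 F [-2.4 -4.3  9.1] w 0.0128
clock: 12.05
position: [0.469, -0.034, 0.1595]
tool_rot: [-3.138, 0.0, 1.375]
force: [-1.5, -3.8, 5.6]
grip_width: 0.0126
t 12.15 edge [118.2, 95.6] z 0.1595 F [-1.3 -3.4  6.2] w 0.0127
```

```bash
python3 -m jog '[{"delta_pos":[0,0,-2],"spin":0,"claw":1},{"delta_pos":[0,0,-4],"spin":0,"claw":1},{"delta_pos":[0,0,-4],"spin":0,"claw":1},{"delta_pos":[0,0,-4],"spin":0,"claw":1},{"delta_pos":[0,0,-4],"spin":0,"claw":1}]'
python3 -c "
from h import *
st()"
python3 -m jog '[{"delta_pos":[0,0,-2],"spin":0,"claw":1},{"delta_pos":[0,0,-2],"spin":0,"claw":1},{"delta_pos":[0,0,-2],"spin":0,"claw":1},{"delta_pos":[0,0,-2],"spin":0,"claw":1},{"delta_pos":[0,0,-2],"spin":0,"claw":1}]'
python3 - <<'E'
from h import *
st(); i=eyes.grab_frame("side"); cv2.imwrite("pics/side4.png",i)
c=i[150:270,285:405]
cv2.imwrite("pics/sc4.png",cv2.convertScaleAbs(cv2.resize(c,None,fx=5,fy=5,interpolation=cv2.INTER_CUBIC),alpha=1.4,beta=10))
E
```

```text
clock: 12.65
position: [0.4691, -0.0339, 0.1559]
tool_rot: [-3.139, -0.001, 1.375]
force: [-2.3, -3.6, 9.7]
grip_width: 0.0128
t 12.75 edge [118.3, 95.7] z 0.1559 F [-2.4 -3.6 10.2] w 0.0129
clock: 13.25
position: [0.4692, -0.0338, 0.1543]
tool_rot: [-3.139, -0.001, 1.375]
force: [-2.5, -2.2, 10.7]
grip_width: 0.013
t 13.35 edge [118.0, 95.5] z 0.1544 F [-3.5 -3.4 11.5] w 0.0128
```

View pics/sc4.png

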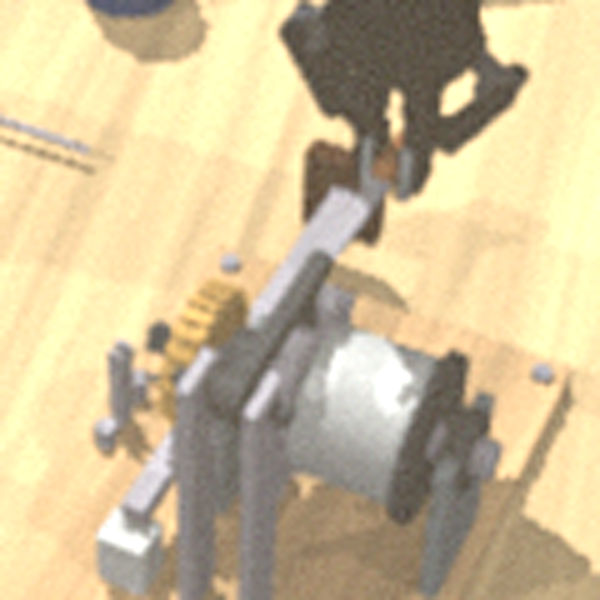

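```bash
python3 -m jog '[{"delta_pos":[0,0,-1],"spin":0,"claw":1},{"delta_pos":[0,0,-1],"spin":0,"claw":1},{"delta_pos":[0,0,-1],"spin":0,"claw":1},{"delta_pos":[0,0,-1],"spin":0,"claw":1},{"delta_pos":[0,0,-1],"spin":0,"claw":1},{"delta_pos":[0,0,-1],"spin":0,"claw":1}]'
python3 - <<'E'
from h import *
st(); i=eyes.grab_frame("side"); cv2.imwrite("pics/side5.png",i)
a=cv2.imread("pics/side4.png")
print("motion", np.abs(a[235:275,295:330].astype(int)-i[235:275,295:330]).mean())
for y in (126,107.2,88.3,69.5):
    print(y,proj("side",w2(p,[[45,y,69],[60,y-98,62]])).round(1), ((proj("side",w2(p,[45,y,69]))-[285,150]+.5)*5).round())
E
```

```text
clock: 14.0
position: [0.4692, -0.0338, 0.1539]
tool_rot: [-3.139, -0.002, 1.375]
force: [-3.1, -3.7, 12.6]
grip_width: 0.0129
t 14.1 edge [118.0, 95.7] z 0.1539 F [-3.5 -3.7 12.8] w 0.0127
motion 2.462142857142857
126 [[302.9 264. ]
 [315.7 236.8]] [[ 92. 572.]]
107.2 [[306.5 258.6]
 [318.9 232. ]] [[110. 545.]]
88.3 [[310.  253.2]
 [322.1 227.3]] [[128. 519.]]
69.5 [[313.4 248.1]
 [325.1 222.8]] [[145. 493.]]
```

The bar end is at about (134,510) in the crop. It has moved (39,-53) against (36,-53) predicted for exactly two notches, and it's stationary. Now I'll unload the handle, open and look.

```bash
python3 -m jog '[{"delta_pos":[0,0,3],"spin":0,"claw":1},{"delta_pos":[0,0,6],"spin":0,"claw":1},{"delta_pos":[0,0,9],"spin":0,"claw":1},{"delta_pos":[0,0,9],"spin":0,"claw":1}]'
python3 -c "
from h import *
st()"
```

```text
clock: 14.55
position: [0.4691, -0.0337, 0.163]
tool_rot: [-3.139, -0.002, 1.375]
force: [0.6, -2.5, -4.3]
grip_width: 0.0127
t 14.65 edge [118.2, 95.7] z 0.1628 F [ 0.1 -2.4 -2.7] w 0.013
```

```bash
python3 -m jog '[{"delta_pos":[0,0,-1],"spin":0,"claw":1},{"delta_pos":[0,0,-1],"spin":0,"claw":0.4},{"delta_pos":[0,0,-1],"spin":0,"claw":0.3},{"delta_pos":[0,0,-1],"spin":0,"claw":0.3},{"delta_pos":[0,0,-1],"spin":0,"claw":0.3},{"delta_pos":[0,0,-1],"spin":0,"claw":0.3},{"delta_pos":[0,0,30],"spin":0,"claw":0.3},{"delta_pos":[0,0,70],"spin":0,"claw":0.3}]'
python3 - <<'E'
from h import *
st(); i=eyes.grab_frame("side"); cv2.imwrite("pics/side6.png",i)
f=lambda i:cv2.convertScaleAbs(cv2.resize(i[150:270,290:390],None,fx=4,fy=4,interpolation=cv2.INTER_CUBIC),alpha=1.4,beta=10)
cv2.imwrite("pics/cmp.png",np.hstack([f(cv2.imread("pics/side0.png")),f(i)]))
E
```

```text
clock: 15.45
position: [0.4682, -0.0338, 0.2327]
tool_rot: [-3.136, -0.0, 1.375]
force: [0.4, 0.2, 1.4]
grip_width: 0.0597
t 15.55 edge [118.3, 95.5] z 0.2365 F [ 0.7  0.3 -1.1] w 0.0599
```

View pics/cmp.png

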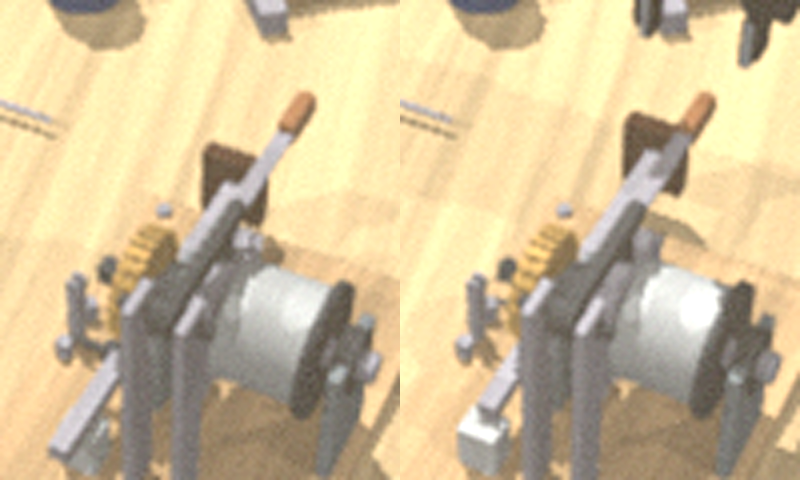

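The grip sits at (298,115) in both halves, so the pawl looks home. I'll check this at sub-pixel level and see whether the wheel phase repeats.

```bash
python3 - <<'E'
from h import *
def cen(i):
    c=i[168:188,354:376].astype(float); m=np.clip(c[...,2]-c[...,0]-75,0,None)*(c[...,0]<75)
    y,x=np.mgrid[168:188,354:376]; return (m*x).sum()/m.sum(),(m*y).sum()/m.sum(),m.sum()
st()
for n in (0,1,6): print(n,cen(cv2.imread(f"pics/side{n}.png")))
a,b=[cv2.cvtColor(cv2.imread(f"pics/side{n}.png"),cv2.COLOR_BGR2GRAY).astype(np.float32) for n in (0,6)]
for nm,(r0,r1,c0,c1) in dict(grip=(168,190,354,376),wheel=(205,232,316,336),ref=(300,330,225,250)).items():
    print(nm,cv2.phaseCorrelate(a[r0:r1,c0:c1],b[r0:r1,c0:c1],cv2.createHanningWindow((c1-c0,r1-r0),cv2.CV_32F)))
print(proj("side",w2(p,[[-10,-115,182],[-10,-115,186]])))
E
```

```text
t 15.7 edge [118.5, 95.8] z 0.2325 F [-0.2 -0.2  0.2] w 0.0601
0 (np.float64(nan), np.float64(nan), np.float64(0.0))
1 (np.float64(nan), np.float64(nan), np.float64(0.0))
6 (np.float64(362.5), np.float64(178.0), np.float64(2.0))
grip ((0.06781068095433262, 0.03545214392956453), 0.921605626742045)
wheel ((0.034946172372235296, 0.5655092458414934), 0.9326601624488831)
ref ((0.7297276626568721, -0.18393856437510614), 0.8797828747431438)
[[363.73820394 178.83911352]
 [363.83933423 177.69444298]]<stdin>:4: RuntimeWarning: invalid value encountered in scalar divide
```

The grip is back to its starting place within 0.1 px (under 0.5 mm), so the pawl is home. I'll withdraw, then do a final check that everything holds.

```bash
python3 -m jog '[{"delta_pos":[0,-10,50],"spin":0,"claw":0.3},{"delta_pos":[0,-60,80],"spin":0,"claw":0.3},{"delta_pos":[0,-110,80],"spin":0,"claw":0.3},{"delta_pos":[0,-150,80],"spin":0,"claw":0.3},{"delta_pos":[0,-150,80],"spin":0,"claw":0.3},{"delta_pos":[0,-150,80],"spin":0,"claw":0.3},{"delta_pos":[0,-150,80],"spin":0,"claw":0.3},{"delta_pos":[0,-150,80],"spin":0,"claw":0.3}]'
python3 - <<'E'
from h import *
st(); i=eyes.grab_frame("side"); cv2.imwrite("pics/side7.png",i); t=eyes.grab_frame("top")
g=lambda i:cv2.cvtColor(i,cv2.COLOR_BGR2GRAY).astype(np.float32)
for k in (0,6):
  a,b=g(cv2.imread(f"pics/side{k}.png")),g(i)
  for nm,(r0,r1,c0,c1) in dict(grip=(168,190,354,376),wheel=(205,232,316,336),bar=(235,270,295,318)).items():
    print(k,nm,cv2.phaseCorrelate(a[r0:r1,c0:c1],b[r0:r1,c0:c1],cv2.createHanningWindow((c1-c0,r1-r0),cv2.CV_32F)))
f=lambda i,k:cv2.convertScaleAbs(cv2.resize(i,None,fx=k,fy=k,interpolation=cv2.INTER_CUBIC),alpha=1.4,beta=10)
cv2.imwrite("pics/fin.png",np.hstack([f(i[190:250,290:360],6)[:360],f(t[175:235,265:335],6)]))
E
```

```text
clock: 16.5
position: [0.469, -0.1822, 0.312]
tool_rot: [-3.138, -0.003, 1.377]
force: [1.1, 0.5, -0.0]
grip_width: 0.0597
t 16.6 edge [118.1, 95.7] z 0.3123 F [-0.5 -0.3 -0.1] w 0.06
0 grip ((0.14863168873566757, 0.003509383482780848), 0.7959118071529601)
0 wheel ((-0.20717008536162318, 0.4820819115577937), 0.8849884779364975)
0 bar ((0.6719504899331223, -3.0919241474932306), 0.21631520434662146)
6 grip ((0.1901465859734941, -0.10526654105133915), 0.8772967987590365)
6 wheel ((-0.119645693388998, 0.35602275569275754), 0.9455924961302016)
6 bar ((-0.012021650458557076, -0.10000140199883134), 0.9943563297942832)
```

View pics/fin.png

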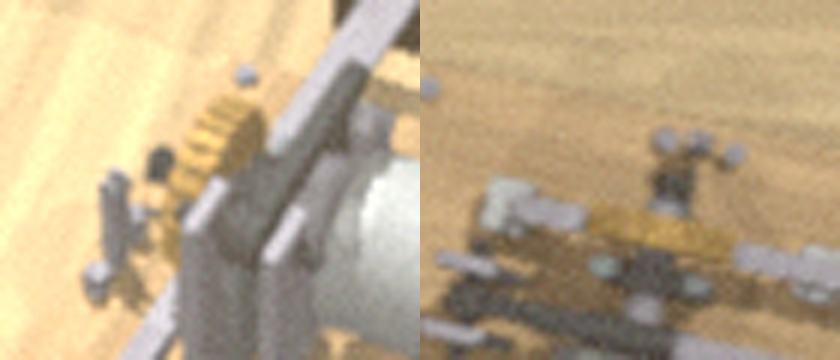

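The image shows the tall marker's top at pixel (309,218), which is the middle place. A low stud stands on each side, and the bar end has stayed still since release. I'll hand in.

```bash
python3 -c "
from workcell import bot
print(bot.job_done())"
```

```text
the job is handed in; nothing more can be done
None
```

The stop is set two notches back from the start, at the tall forked marker. The pawl is pressed home and released, and the job is handed in. The robot's clock stood at about 16.7 s of the 64 s allowed.

**What I did:** I pinched the grip and lifted the pawl out; the measured force peaked at about 16 N. The drum then turned back past the first notch. I lowered the pawl about 28 mm into the pointer's travel, and the next tooth stopped on it at the second notch. I pressed down to about 13 N, eased the handle, opened the gripper and withdrew.

**Last checks:**
- **Marker:** the side view puts it at the middle place, with a low stud on each side.
- **Stop bar:** its end moved (39, -53) px in the enlarged view, against (36, -53) expected for two notches. It stayed still after release, within about 0.1 px.
- **Pawl:** the free grip is back at its starting image position within 0.15 px, which means the pawl is home.

**Unsure or in disagreement:**
- I never saw the pointer tip itself beside the marker at the end, so its place is worked out from the bar's shift.
- The automatic bar-edge readings stopped being usable once the bar end reached its guide. After that I relied on timing and on the picture.
- The image match on the wheel showed a shift of about 0.5 px from the start. I put that down to shading, because the bar and grip agree, but I did not confirm it.
- At the grip the force rose about twice as steeply as the stated handle stiffness, probably because the pads resist rotation. From the grip's travel I estimate the handle bent about 0.2 rad at most, but I had no direct reading of it.

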